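# Zero the desk scale and weigh the spray can

## Robot

A 7-joint arm with a two-finger parallel gripper is mounted at the origin on a cart in front of the work surface, level with it; the furniture and walls round the work are solid. World frame = base frame: x ahead of the robot, y to its left, z up, the work surface at z = 0. Lengths are in mm, angles in rad, forces in N, time in s.
With the tool pointing down it reaches from about 425 to 1025 mm from the base axis. Payload 3.6 kg.
Tool frame: the origin (TCP) lies at the very end of the fingers, on their centre line; the grasp point (between the pads) lies 19 mm behind it (ctrl.grip_point_offset is the distance from the TCP to the grasp point, in mm); z points along the fingers, y is the line along which they close (so a half turn about z gives the same grasp; the last joint's range is limited). The gripper opens to 85 mm and grips with 20 to 120 N. Pads are 22 mm wide; open, the fingers measure 114 mm over their backs; the gripper's body (76 mm by 85 mm) begins 54 mm behind the grasp point. The pads swing forward as they close: fully open they stand 13 mm farther back than shut.
Start: joints at [1.185, 0.591, 0.048, 1.609, -0.033, 0.943, -0.034], TCP at [208.567, -694.355, 231.302] pointing down, gripper open.
Joint ranges: [-2.69, 2.69], [-0.47, 2.24], [-1.27, 1.36], [0.19, 2.51], [-1.53, 4.68], [0.08, 2.07], [-3.09, 3.09]. Speed limits (rad/s): [2.57, 2.57, 3.14, 3.14, 3.14, 3.14, 3.14].

## Interface

Orientations are given as a unit quaternion [w, x, y, z].
In Python, from plant import ctrl gives the robot as it stands. The module is installed in compiled form; this text tells all that it offers.
- The arm moves only by the shell command python3 -m inch 'ROWS' [OPENING] [FORCE]. ROWS is text: rows parted by semicolons, each of 4 numbers parted by spaces: the shift along the world's x, y, z scaled (see below), then the turn about the world's z scaled (see below). In form: x y z roll; .... A call has 1 to 5 rows; each row is the pose to reach, as a shift and turn from the pose commanded when the call began; what a row does not reach only later rows make up. The controller multiplies each number of a shift by 250 mm and each number of a turn by 45 degrees. A row lasts 1/10 s, in which the tool goes at most 50 mm and 8.59 degrees, less where a joint would pass 70% of its speed; a pose out of reach is approached as far as the arm can. A call with a number of a shift or a turn outside -1 to 1 is refused whole. A call with a gripper value outside its range is refused whole. OPENING is the closure, from -1 (fully open) to 1 (shut), so that 0 is half open, set as the call begins (- or left out, the last holds). The fingers move at their own pace and stop on an object; FORCE is the grip in N (left out, the last holds). Time passes only in rows, so rows that repeat a pose let the fingers close. It gives the time, the measured TCP pose, the force, the opening and the grip force at its end, in the units of the state.
- ctrl.sense(): the state, without advancing time (a new reading comes with each control period).
- ctrl.read_camera(name): name is "scene" or "top"; returns a dict with "frame" (480x640x3 uint8, blue, green, red), "range_z" (480x640 float32, mm along the optical axis (not along the pixel's ray), 0 where there is no reading), "fx", "fy", "cx", "cy" (pixels), "view" (4x4, takes a point from world to camera coordinates). Camera axes: x right, y up, looking along -z (the intrinsics and any distortion apply to the point x, -y, -z); pixel columns grow to the right and rows downward; lengths in mm; the calibration is good to about 2 mm. A picture is of the moment at which its call begins.
- ctrl.sign_off(): hands the job in; it is judged then, once.
The state is a dict: "t": time; "q": joint angles; "qvel": joint speeds; "effort": joint torques, N m; "position": TCP position; "eef_rot": TCP orientation; "wrist_force": force on the tool from outside, world axes, zero at the start; "torque": the same for the moment, N m; "gripper_width": finger opening in mm; "gripper_force": force on a finger pad.
Only numpy, scipy, OpenCV 4.12 (cv2) and the standard library are available. Lean on these libraries where they do the work, as an engineer would, in place of code of your own. Each camera call takes 0.05 s, during which the arm holds its last target. There are 200 camera calls.

## Task

Weigh the tall slim spray can: first clear the tin off the scale and stand it upright, wholly on the round cork mat, then, with the pan empty, zero the scale by twisting its spring knob clockwise fully to the stop, holding it there for a moment and letting it spring all the way back. After that stand the spray can upright, wholly on the pan. Set things down rather than dropping them, leave the knob alone once the can is on the pan, and leave everything else on the desk where it is.

Things in the scene. Friction and masses are not known exactly. Their poses are not given: they have to be found in the camera images.
- scale: desk scale, fixed to the desk, grey housing 140 (its x) x 250 (its y) x 40 mm high; origin on the desk under the middle of the housing, z up. A square steel pan is on its +y half, a black zero knob on its -y half at (0, -83) mm, a small dark display just behind the knob (+x), up to 43 mm high
- pan_centre (a point): centre of the pan's flat top face, 54 mm above the desk; the pan is 136 x 136 mm, sides along this point's x and y (same axes as the scale)
- knob_grip (a point): point on the knob's upright axis, in the middle of its bar grip, 71 mm above the desk. The point turns with the knob: the bar runs along its x, is 64 mm long, 14 mm wide (its y) and 34 mm high, its top 83 mm above the desk; below the bar is a 54 mm round skirt whose top is 51 mm above the desk. Swinging back, the bar needs a circle of 66 mm free between opened fingers
- zero_knob (a joint): turn of the knob, rad: 0 at rest (bar along the scale's x), grows clockwise seen from above to a hard stop at 1.2. A spring drives it back to 0: 0.05 N m at rest, 0.19 N m at the stop
- tin: food tin, plain cylinder 58 mm across, 72 mm high, standing on the pan at the start; origin at the middle of its underside, z up
- cork_mat: round flat cork mat, 120 mm across, 4 mm thick, fixed to the desk and bare at the start; origin at the middle of its underside
- spray_can: spray can, the tall slim cylinder, 43 mm across (its cap, the top 45 mm, 45 mm across), 149 mm high, standing on the desk; origin at the middle of its underside, z up
- flask: bystander: steel flask, wider and shorter than the can, 65 mm across, 130 mm high; origin at the middle of its underside; leave alone
- mug: bystander: mug 82 x 117 mm with its handle, 91 mm high; origin at the middle of its underside; leave alone
- dropper_bottle: bystander: small dropper bottle 33 mm across, 102 mm high, behind the scale; leave alone
- stapler: bystander: stapler 34 x 130 x 47 mm, behind the scale; leave alone
- glue_tube: bystander: tube of glue 40 x 136 x 28 mm at the back left behind the scale; leave alone
- tape: bystander: roll of masking tape 103 mm across, 25 mm high, lying flat at the back right; leave alone

How it is judged:
By the outcome, as a careful person would: the job done as asked, in the order asked, and still so for the second after the job is handed in, with the robot touching nothing.
It also fails if it takes over 70 s, if anything falls off the work surface, if the arm or the gripper's body presses on something with over 40 N, if the wrist force passes 120 N, or if a joint passes its speed limit or range.

## Working session

There is one attempt and no reset: what is moved stays moved. The work goes in short steps, Python scripts to look and compute and a shell command to move; the robot and the scene stay as the last step left them, time stands still between calls to the robot, and variables do not carry over. Pictures are saved under pics/ and viewed, at most 10 in all, crops included, and the job is handed in when it is done.

```bash
mkdir -p pics; cat > h.py <<'E'
import numpy as np, cv2
from plant import ctrl
def cam(n):
    c=ctrl.read_camera(n); return c
def pts(c):
    z=c["range_z"].astype(float); v,u=np.mgrid[0:480,0:640]
    X=(u-c["cx"])/c["fx"]*z; Y=-(v-c["cy"])/c["fy"]*z
    P=np.stack([X,Y,-z,np.ones_like(z)],-1)@np.linalg.inv(c["view"]).T
    P[z==0]=np.nan
    return P[...,:3]
E
python3 - <<'E'
from h import *
for n in("scene","top"):
    c=cam(n); cv2.imwrite(f"pics/{n}0.png",c["frame"]); np.save(n+"0.npy",pts(c))
    print(n,list(c.keys()),c["fx"],c["cx"],c["cy"],np.linalg.inv(c["view"])[:3].round(2).tolist())
s=ctrl.sense();print({k:np.round(v,3).tolist() for k,v in s.items()})
E
```

```text
scene ['frame', 'range_z', 'fx', 'fy', 'cx', 'cy', 'view'] 495.89756838866066 319.4523363953995 238.94864267251828 [[-0.01, -0.46, 0.89, 1466.48], [1.0, 0.01, 0.01, 28.74], [-0.01, 0.89, 0.46, 544.88]]
top ['frame', 'range_z', 'fx', 'fy', 'cx', 'cy', 'view'] 440.4746247174989 326.65294529391963 237.5327826319455 [[-0.0, 0.98, -0.19, 413.67], [-1.0, -0.0, 0.01, 46.46], [0.01, 0.19, 0.98, 967.82]]
{'t': 0.1, 'q': [1.185, 0.592, 0.048, 1.61, -0.033, 0.943, -0.034], 'qvel': [0.0, -0.002, -0.0, -0.003, 0.002, -0.0, 0.0], 'effort': [0.005, -54.999, 1.553, -19.882, 0.01, 0.004, 0.0], 'position': [208.351, -693.625, 230.25], 'eef_rot': [-0.001, 0.989, 0.145, -0.0], 'wrist_force': [0.266, 0.271, -0.084], 'torque': [-0.016, -0.036, -0.007], 'gripper_force': 0.0, 'gripper_width': 84.875}
```

View pics/scene0.png

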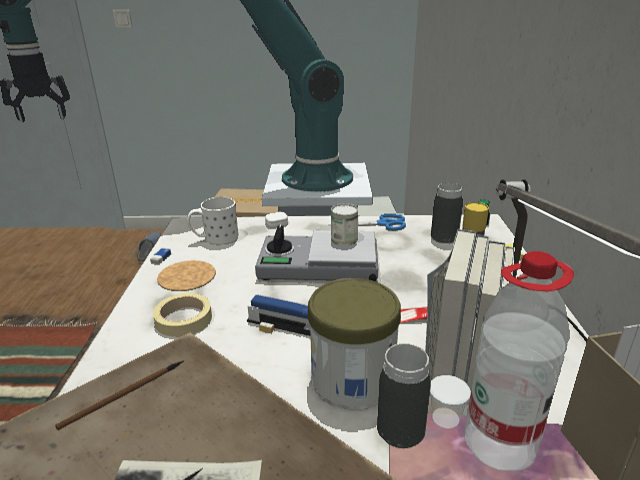

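View pics/top0.png

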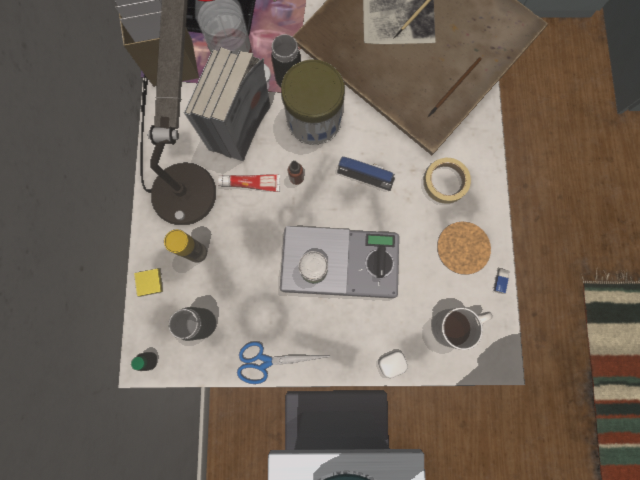

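The scene view shows the tin on the pan (345,225), the knob (280,240), the mat (187,275) and a yellow-capped object (476,215). The top view shows the tin at (313,265), the knob at (380,263), the mat at (464,248), the yellow object at (180,242), and dark cylinders at (192,323) and (285,55). Next I'll measure heights and sizes.

```bash
python3 - <<'E'
from h import *
P=np.load("top0.npy")
im=cv2.imread("pics/top0.png")
def circ(name,u,v,r,zlo,zhi):
    R=P[v-r:v+r,u-r:u+r].reshape(-1,3); zm=R[:,2]
    m=(zm>zlo)&(zm<zhi); 
    if m.sum()<5: print(name,"none",np.nanpercentile(zm,[5,50,95,99])); return
    Q=R[m][:,:2].astype(np.float32); (c,rad)=cv2.minEnclosingCircle(Q)
    print(name,m.sum(),"circ",np.round(c,1),"d",round(2*rad,1),"med",np.median(Q,0).round(1),"z99",np.nanpercentile(zm,[90,99]).round(1))
circ("tin",313,265,22,112,140)
circ("yellow",180,242,25,90,200)
circ("flask?",188,323,25,100,200)
circ("dark2",285,50,25,100,250)
circ("green",143,362,14,40,250)
circ("mug",457,327,25,80,100)
circ("dropper",296,172,14,70,130)
circ("knobbar",380,262,25,72,95)
circ("white",392,364,18,10,200)
# mat by colour
h=cv2.cvtColor(im,cv2.COLOR_BGR2HSV); m=cv2.inRange(h,(5,90,90),(22,255,255)); m[:, :425]=0;m[:210]=0;m[285:]=0;m[:,500:]=0
Q=P[m>0]; print("mat",np.nanmean(Q,0), cv2.minEnclosingCircle(Q[:,:2].astype(np.float32)))
# housing/pan
for n,lo,hi in(("housing",36,43.5),("pan",50,58)):
    S=P[215:305,270:410].reshape(-1,3); S=S[(S[:,2]>lo)&(S[:,2]<hi)]
    print(n,cv2.minAreaRect(S[:,:2].astype(np.float32)),S[:,2].mean())
S=P[240:290,360:405].reshape(-1,3); S=S[(S[:,2]>76)&(S[:,2]<95)];print("bar",cv2.minAreaRect(S[:,:2].astype(np.float32)))
cv2.imwrite("pics/c.png",np.hstack([cv2.resize(im[210:380,120:290],(400,400),interpolation=2),cv2.resize(im[215:310,330:425],(400,400),interpolation=2)]))
E
```

```text
tin 685 circ [519.7  65.1] d 57.1 med [520.5  64.6] z99 [124.3 127.1]
yellow 660 circ [564.9 323. ] d 46.6 med [562.3 317.7] z99 [146.3 149.5]
flask? 457 circ [412. 305.] d 61.8 med [410.3 299.5] z99 [115.9 130.8]
dark2 898 circ [948.9 126.7] d 128.6 med [960.2 116.5] z99 [140.8 184.5]
green 185 circ [335.1 414. ] d 27.7 med [334.7 411.4] z99 [60.4 63.4]
mug 357 circ [ 401.2 -229.4] d 87.9 med [ 402.  -234.8] z99 [86.6 92. ]
dropper 100 circ [737.2 105.8] d 22.8 med [734.  104.9] z99 [75.6 99.6]
knobbar 221 circ [534.1 -72.6] d 62.4 med [533.7 -72.6] z99 [57.1 84.5]
white 555 circ [325.5 -99.7] d 58.8 med [326.1 -99.1] z99 [23.  25.5]
mat [ 573.97924294 -268.19460911    3.95735988] ((574.51904296875, -268.76776123046875), 59.6845588684082)
housing ((539.2193603515625, 9.494087219238281), (247.8087921142578, 138.9056396484375), 86.79615783691406) 40.03853375311635
pan ((539.8718872070312, 14.764907836914062), (229.06182861328125, 135.92739868164062), 86.5078125) 54.03488505700624
bar ((533.9620361328125, -73.1224594116211), (14.180663108825684, 61.94563674926758), 85.7549819946289)
```

View pics/c.png

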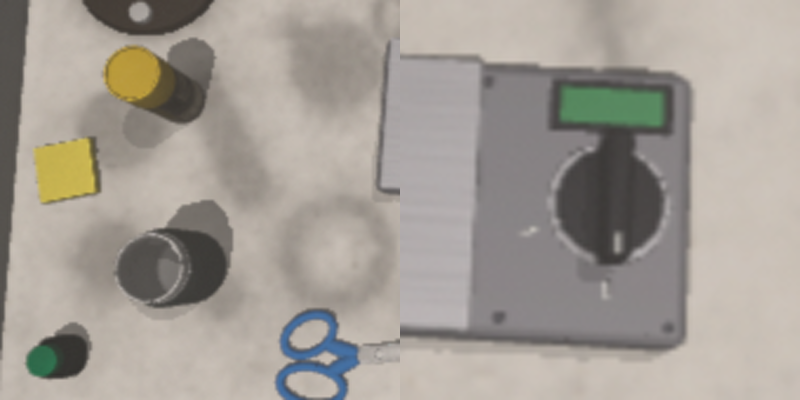

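The yellow-capped can (z 149, 46 mm across, near (563,320)) is the spray can. The dark wide one at (410,302) is the flask. I'll refine the can position and check the surroundings while moving the arm towards the tin.

```bash
python3 - <<'E'
from h import *
P=np.load("top0.npy"); S=np.load("scene0.npy")
R=P[215:270,150:210].reshape(-1,3);m=R[:,2]>143
print("cap",m.sum(),cv2.minEnclosingCircle(R[m][:,:2].astype(np.float32)),R[m].mean(0))
for Q in(P,S):
    Q=Q.reshape(-1,3);Q=Q[~np.isnan(Q[:,0])];d=np.hypot(Q[:,0]-563,Q[:,1]-320)
    for a,b in((40,70),(70,100),(100,130),(130,170)):
        k=(d>a)&(d<b)&(Q[:,2]>15)
        if k.sum(): i=Q[k]; print(a,b,k.sum(),i[i[:,2].argmax()].round(),i.mean(0).round())
R=P[235:290,290:340].reshape(-1,3);m=(R[:,2]>120)&(R[:,2]<131)
print("tin",cv2.minEnclosingCircle(R[m][:,:2].astype(np.float32)),R[m].mean(0))
E
python3 -m inch '.2 .1 0 -.1;.4 .3 0 -.2;.5 .5 0 -.3;.6 .7 0 -.4;.6 .9 0 -.444' -1 40
python3 -m inch '.1 .2 0 0;.2 .4 0 0;.3 .6 0 0;.4 .8 0 0;.4 .95 0 0'
python3 -m inch '.1 .2 0 0;.2 .4 0 0;.3 .6 0 0;.3 .8 0 0;.3 .95 0 0'
```

```text
cap 467 ((564.9868774414062, 323.05206298828125), 23.22260284423828) [564.85137494 323.18763216 146.56082635]
70 100 391 [642. 366.  34.] [642. 346.  20.]
100 130 935 [436. 300. 132.] [624. 353.  28.]
130 170 11435 [621. 480. 400.] [576. 446. 211.]
70 100 4 [660. 322.  20.] [647. 327.  19.]
100 130 851 [440. 297. 133.] [444. 307.  72.]
130 170 8829 [616. 481. 514.] [568. 459. 291.]
tin ((519.8324584960938, 65.20895385742188), 28.395538330078125) [520.08155946  65.12767269 123.54411199]
t: 0.6
position: [354.6, -500.8, 230.8]
eef_rot: [0.0, 1.0, -0.028, 0.001]
wrist_force: [0.3, -0.6, 0.1]
gripper_width: 85.7
gripper_force: 0.0
t: 1.1
position: [452.0, -272.9, 231.4]
eef_rot: [0.0, 1.0, -0.028, 0.001]
wrist_force: [0.7, 0.0, 0.0]
gripper_width: 85.6
gripper_force: 0.0
t: 1.6
position: [525.4, -38.9, 231.2]
eef_rot: [-0.0, 1.0, -0.028, 0.0]
wrist_force: [1.1, 0.5, -0.1]
gripper_width: 85.3
gripper_force: 0.0
```

```bash
python3 -m inch '0 0 0 0;0 0 0 0;0 0 0 0'
```

```text
t: 1.9
position: [524.1, -42.4, 231.1]
eef_rot: [0.0, 1.0, -0.029, -0.0]
wrist_force: [-0.9, -0.2, 0.7]
gripper_width: 85.3
gripper_force: 0.0
```

```bash
python3 -m inch '-.016 .15 0 0;-.016 .3 0 0;-.016 .43 0 0;-.016 .43 -.15 0;-.016 .43 -.3 0'
python3 -m inch '0 0 -.15 0;0 0 -.25 0;0 0 -.3 0;0 0 -.3 0;0 0 -.3 0'
```

```text
t: 2.4
position: [522.3, 65.9, 156.7]
eef_rot: [-0.0, 1.0, -0.029, 0.002]
wrist_force: [0.0, -0.2, -0.5]
gripper_width: 84.9
gripper_force: 0.0
t: 2.9
position: [521.3, 65.6, 81.9]
eef_rot: [0.0, 1.0, -0.029, 0.001]
wrist_force: [1.0, 0.8, 0.0]
gripper_width: 85.3
gripper_force: 0.0
```

```bash
python3 -m inch '0 0 0 0;0 0 0 0;0 0 0 0;0 0 0 0;0 0 0 0' 1 40
python3 -m inch '0 0 0 0;0 0 0 0;0 0 0 0;0 0 .02 0;0 0 .04 0'
python3 -m inch '0 0 .1 0;0 0 .2 0;0 0 .28 0;0 0 .28 0;0 0 .28 0'
```

```text
t: 3.4
position: [521.5, 66.4, 82.8]
eef_rot: [-0.0, 1.0, -0.029, 0.001]
wrist_force: [-0.3, -1.0, 5.4]
gripper_width: 56.2
gripper_force: 42.0
t: 3.9
position: [520.4, 66.6, 91.9]
eef_rot: [-0.0, 1.0, -0.028, 0.0]
wrist_force: [0.6, 0.3, -1.9]
gripper_width: 56.7
gripper_force: 42.8
t: 4.4
position: [520.3, 66.6, 161.5]
eef_rot: [-0.0, 1.0, -0.028, 0.0]
wrist_force: [-0.2, 0.8, -0.7]
gripper_width: 56.6
gripper_force: 43.2
```

```bash
python3 -m inch '.03 -.1 0 0;.06 -.28 0 0;.08 -.46 0 0;.1 -.64 0 0;.12 -.8 0 0'
python3 -m inch '0 -.15 0 0;0 -.3 0 0;0 -.4 0 0;0 -.45 0 0;0 -.45 0 0'
```

```text
t: 4.9
position: [549.2, -135.7, 159.6]
eef_rot: [0.0, 1.0, -0.029, -0.002]
wrist_force: [1.0, 0.5, -1.3]
gripper_width: 56.4
gripper_force: 43.3
t: 5.4
position: [549.4, -247.7, 160.1]
eef_rot: [0.0, 1.0, -0.03, -0.001]
wrist_force: [-0.5, -0.3, -1.7]
gripper_width: 56.6
gripper_force: 43.3
```

```bash
python3 -m inch '.1 -.084 0 0;.1 -.084 -.15 0;.1 -.084 -.3 0;.1 -.084 -.42 0;.1 -.084 -.45 0'
python3 -m inch '0 0 0 0;0 0 -.02 0;0 0 -.03 0;0 0 -.04 0;0 0 -.05 0'
python3 -m inch '0 0 0 0;0 0 0 0'
```

```text
t: 5.9
position: [573.1, -262.4, 44.9]
eef_rot: [-0.002, 1.0, -0.027, -0.004]
wrist_force: [-0.7, 1.2, -2.4]
gripper_width: 56.7
gripper_force: 43.3
t: 6.4
position: [576.1, -267.3, 37.1]
eef_rot: [0.0, 1.0, -0.029, 0.001]
wrist_force: [1.1, 0.7, -1.7]
gripper_width: 56.4
gripper_force: 43.3
t: 6.6
position: [575.5, -267.1, 36.5]
eef_rot: [0.0, 1.0, -0.029, 0.0]
wrist_force: [0.6, 0.3, -2.9]
gripper_width: 56.4
gripper_force: 43.3
```

```bash
python3 -m inch '0 0 -.005 0;0 0 -.01 0;0 0 -.01 0;0 0 -.01 0'
python3 -m inch '0 0 -.004 0;0 0 -.008 0;0 0 -.008 0;0 0 -.008 0'
python3 -m inch '0 0 -.004 0;0 0 -.004 0;0 0 -.004 0'
```

```text
t: 7.0
position: [575.4, -267.0, 33.7]
eef_rot: [-0.0, 1.0, -0.028, -0.0]
wrist_force: [-0.8, 0.5, -2.2]
gripper_width: 56.7
gripper_force: 43.3
t: 7.4
position: [575.5, -267.0, 32.9]
eef_rot: [0.0, 1.0, -0.028, 0.0]
wrist_force: [-1.9, -0.5, 5.9]
gripper_width: 56.4
gripper_force: 44.0
t: 7.7
position: [575.6, -267.1, 32.9]
eef_rot: [0.0, 1.0, -0.029, 0.0]
wrist_force: [-4.0, 1.5, 12.3]
gripper_width: 57.0
gripper_force: 44.6
```

Contact with the mat, so I release, retreat and check from above.

```bash
python3 -m inch '0 0 0 0;0 0 0 0;0 0 0 0;0 0 0 0;0 0 0 0' -1
python3 -m inch '0 0 .1 0;0 0 .25 0;0 0 .4 0;0 0 .5 0;0 0 .5 0'
python3 -m inch '-.05 .2 0 0;-.1 .4 0 0;-.16 .6 0 0;-.16 .78 0 0;-.16 .78 0 0'
python3 - <<'E'
from h import *
c=cam("top");P=pts(c)
R=P[205:290,420:505].reshape(-1,3);m=(R[:,2]>66)&(R[:,2]<85)
print("tin",m.sum(),cv2.minEnclosingCircle(R[m][:,:2].astype(np.float32)),R[m].mean(0))
cv2.imwrite("pics/t1.png",c["frame"])
c=cam("scene");cv2.imwrite("pics/s1.png",c["frame"][150:330,130:430].repeat(2,0).repeat(2,1))
E
```

```text
t: 8.2
position: [575.4, -267.0, 30.5]
eef_rot: [-0.0, 1.0, -0.028, -0.0]
wrist_force: [-0.9, -0.3, 0.3]
gripper_width: 85.5
gripper_force: 0.0
t: 8.7
position: [578.3, -268.2, 159.9]
eef_rot: [0.001, 1.0, -0.029, 0.004]
wrist_force: [0.5, 1.2, -0.1]
gripper_width: 85.3
gripper_force: 0.0
t: 9.2
position: [534.2, -62.4, 154.8]
eef_rot: [-0.003, 1.0, -0.022, -0.001]
wrist_force: [0.6, 0.3, 0.6]
gripper_width: 85.3
gripper_force: 0.0
tin 179 ((579.984130859375, -275.64990234375), 25.963747024536133) [ 584.16249643 -281.31685576   73.66469375]
```

View pics/s1.png

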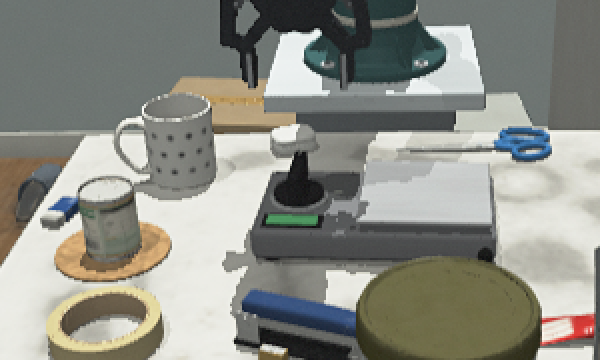

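The tin stands upright on the mat, at (110,220) in the crop. Next is the knob.

```bash
python3 -m inch '0 0 0 0;0 0 0 0;0 0 0 0'
```

```text
t: 9.6
position: [535.4, -73.9, 155.6]
eef_rot: [0.0, 1.0, -0.03, -0.0]
wrist_force: [0.5, 1.0, -0.3]
gripper_width: 85.5
gripper_force: 0.0
```

```bash
python3 -m inch '-.005 0 -.1 0;-.005 0 -.2 0;-.005 0 -.3 0;-.005 0 -.36 0;-.005 0 -.38 0'
python3 -m inch '0 0 0 0;0 0 0 0;0 0 0 0;0 0 0 0;0 0 0 0' 1 60
python3 -m inch '0 0 0 0;0 0 0 0;0 0 0 0;0 0 0 0;0 0 0 0'
```

```text
t: 10.1
position: [533.2, -73.0, 59.2]
eef_rot: [0.0, 1.0, -0.029, -0.001]
wrist_force: [-0.0, -0.8, 0.8]
gripper_width: 85.2
gripper_force: 0.0
t: 10.6
position: [534.6, -73.4, 61.6]
eef_rot: [0.001, 1.0, -0.029, 0.001]
wrist_force: [-3.3, -3.5, 18.2]
gripper_width: 12.9
gripper_force: 57.2
t: 11.1
position: [534.7, -73.4, 61.8]
eef_rot: [0.001, 1.0, -0.029, 0.001]
wrist_force: [-1.7, -2.2, 6.2]
gripper_width: 12.6
gripper_force: 59.2
```

```bash
python3 -m inch '0 0 0 -.12;0 0 0 -.26;0 0 0 -.4;0 0 0 -.54;0 0 0 -.68'
python3 -m inch '0 0 0 -.14;0 0 0 -.28;0 0 0 -.42;0 0 0 -.56;0 0 0 -.68'
python3 -m inch '0 0 0 -.06;0 0 0 -.1;0 0 0 -.12;0 0 0 -.12;0 0 0 -.12'
python3 -c "
from plant import ctrl;import numpy as np;s=ctrl.sense();print(s['torque'],s['eef_rot'],np.degrees(2*np.arctan2(s['eef_rot'][2],s['eef_rot'][1])),s['q'])"
```

```text
t: 11.6
position: [534.7, -73.2, 61.8]
eef_rot: [0.0, 0.956, -0.293, 0.001]
wrist_force: [-0.8, -1.2, 4.3]
gripper_width: 12.7
gripper_force: 59.2
t: 12.1
position: [535.0, -73.1, 61.8]
eef_rot: [-0.0, 0.845, -0.535, 0.001]
wrist_force: [-2.0, -2.0, 5.2]
gripper_width: 12.9
gripper_force: 59.2
t: 12.6
position: [535.0, -73.1, 61.8]
eef_rot: [-0.0, 0.82, -0.572, 0.001]
wrist_force: [-1.0, -2.6, 4.1]
gripper_width: 12.4
gripper_force: 59.3
[-0.3989252   0.05703578  0.13463422] [-9.57014886e-05  8.19977455e-01 -5.72394313e-01  1.30928444e-03] -69.83478450587276 [-0.15754061  0.64534708  0.28976779  2.14506919 -0.44767649  0.40537833
 -2.29817885]
```

```bash
cat > tq.py <<'E'
from plant import ctrl;import numpy as np;s=ctrl.sense();print(s['t'],s['torque'],np.degrees(2*np.arctan2(s['eef_rot'][2],s['eef_rot'][1])),s['q'][6])
E
python3 -m inch '0 0 0 -.04;0 0 0 -.06;0 0 0 -.08;0 0 0 -.08'; python3 tq.py
python3 -m inch '0 0 0 -.03;0 0 0 -.05;0 0 0 -.05;0 0 0 -.05'; python3 tq.py
```

```text
t: 13.0
position: [535.0, -73.0, 61.8]
eef_rot: [0.0, 0.802, -0.597, 0.001]
wrist_force: [-0.3, -2.2, 6.5]
gripper_width: 12.8
gripper_force: 59.8
13.0 [-0.51114773  0.13256546  0.61569986] -73.33762953840623 -2.3378734178351874
t: 13.4
position: [535.0, -73.0, 61.8]
eef_rot: [0.0, 0.792, -0.611, 0.001]
wrist_force: [-1.2, -3.9, 7.7]
gripper_width: 12.4
gripper_force: 64.3
13.4 [-0.62337296  0.19009533  1.1426007 ] -75.31027982836027 -2.3607950475861688
```

```bash
python3 -m inch '0 0 0 0;0 0 0 0;0 0 0 0;0 0 0 0;0 0 0 0'; python3 tq.py;python3 -m inch '0 0 0 0;0 0 0 0;0 0 0 0;0 0 0 0;0 0 0 0'; python3 tq.py
python3 -m inch '0 0 0 0;0 0 0 0;0 0 0 0;0 0 0 0;0 0 0 0' -1;python3 -m inch '0 0 0 0;0 0 0 0;0 0 0 0;0 0 0 0;0 0 0 0';python3 tq.py
python3 -m inch '0 0 .1 0;0 0 .25 0;0 0 .4 0;0 0 .55 0;0 0 .7 0'
python3 -m inch '-.05 .15 0 .15;-.1 .3 0 .3;-.1 .5 0 .45;-.1 .7 0 .6;-.1 .9 0 .75'
python3 - <<'E'
from h import *
c=cam("top");P=pts(c)
S=P[235:295,355:410].reshape(-1,3); S=S[(S[:,2]>76)&(S[:,2]<95)];print("bar",cv2.minAreaRect(S[:,:2].astype(np.float32)))
cv2.imwrite("pics/t2.png",c["frame"][180:420,290:610].repeat(2,0).repeat(2,1))
E
```

```text
t: 13.9
position: [535.0, -73.1, 61.8]
eef_rot: [0.0, 0.792, -0.611, 0.001]
wrist_force: [-1.4, -2.8, 6.4]
gripper_width: 12.9
gripper_force: 64.3
13.9 [-0.70403838  0.14294768  1.30978573] -75.3137401077665 -2.360798758045283
t: 14.4
position: [535.0, -73.1, 61.8]
eef_rot: [0.0, 0.792, -0.611, 0.001]
wrist_force: [-0.6, -3.4, 6.2]
gripper_width: 12.9
gripper_force: 64.3
14.4 [-0.64152693  0.14841581  1.27742697] -75.31290748634872 -2.360821209265959
t: 14.9
position: [534.1, -71.4, 60.6]
eef_rot: [-0.0, 0.79, -0.614, -0.0]
wrist_force: [0.0, -0.6, -0.4]
gripper_width: 83.5
gripper_force: 0.0
t: 15.4
position: [534.2, -71.9, 60.8]
eef_rot: [-0.0, 0.79, -0.614, -0.0]
wrist_force: [0.8, 0.7, 0.1]
gripper_width: 85.5
gripper_force: 0.0
15.4 [-0.03429203 -0.01373607  0.0356971 ] -75.70697854456418 -2.3643121043104585
t: 15.9
position: [533.8, -71.9, 237.2]
eef_rot: [0.0, 0.79, -0.614, -0.0]
wrist_force: [0.1, 0.5, 0.7]
gripper_width: 85.6
gripper_force: 0.0
t: 16.4
position: [508.7, 154.7, 236.1]
eef_rot: [-0.0, 0.934, -0.356, 0.0]
wrist_force: [1.1, -0.2, 0.3]
gripper_width: 85.4
gripper_force: 0.0
bar ((534.2255859375, -73.21449279785156), (14.191011428833008, 61.87506866455078), 85.3079833984375)
```

View pics/t2.png

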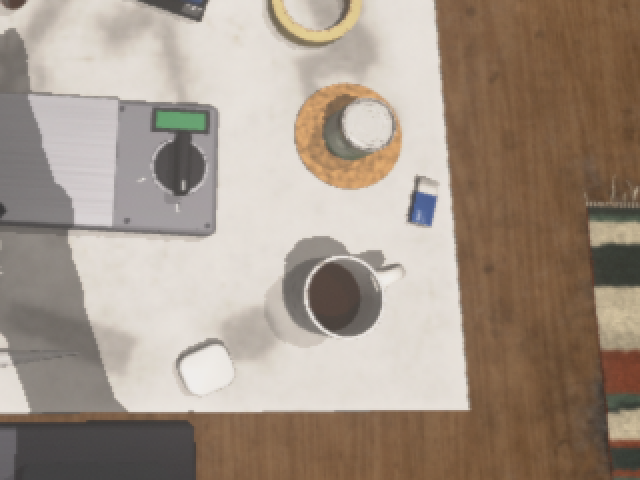

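The knob is back at rest (bar along the scale's x, 85.3° against 85.7° before), and the tin is on the mat. Now for the can.

```bash
python3 -m inch '.05 .15 0 0;.1 .3 0 0;.15 .48 0 0;.2 .66 0 0;.22 .68 0 0'
python3 -m inch '0 0 0 0;0 0 0 0;0 0 0 0'
```

```text
t: 16.95
position: [563.7, 331.7, 235.3]
eef_rot: [-0.002, 0.935, -0.354, -0.001]
wrist_force: [0.1, 0.3, -0.4]
gripper_width: 85.3
gripper_force: 0.0
t: 17.25
position: [564.1, 320.3, 235.7]
eef_rot: [0.001, 0.933, -0.36, -0.0]
wrist_force: [-0.5, -0.4, -0.3]
gripper_width: 85.3
gripper_force: 0.0
```

```bash
python3 -m inch '.004 .01 -.12 0;.004 .01 -.25 0;.004 .01 -.38 0;.004 .01 -.5 0;.004 .01 -.52 0'
python3 -m inch '0 0 0 0;0 0 0 0'
python3 -m inch '0 0 0 0;0 0 0 0;0 0 0 0;0 0 0 0;0 0 0 0' 1 50
python3 -m inch '0 0 0 0;0 0 0 0;0 0 .02 0;0 0 .05 0;0 0 .1 0'
```

```text
t: 17.75
position: [562.6, 322.5, 102.7]
eef_rot: [0.003, 0.933, -0.359, -0.002]
wrist_force: [-1.4, -0.1, -0.1]
gripper_width: 85.8
gripper_force: 0.0
t: 17.95
position: [566.5, 325.3, 107.5]
eef_rot: [-0.001, 0.934, -0.359, 0.001]
wrist_force: [-0.2, 0.3, 0.1]
gripper_width: 85.2
gripper_force: 0.0
t: 18.45
position: [565.6, 325.5, 107.1]
eef_rot: [-0.0, 0.934, -0.358, 0.0]
wrist_force: [-0.9, -1.5, 6.0]
gripper_width: 44.3
gripper_force: 50.6
t: 18.95
position: [564.4, 325.3, 130.7]
eef_rot: [0.001, 0.934, -0.358, -0.001]
wrist_force: [0.3, 0.7, -2.1]
gripper_width: 44.0
gripper_force: 51.0
```

```bash
python3 -m inch '0 0 .1 0;0 0 .2 0;0 0 .3 0;0 0 .38 0;0 0 .38 0'
python3 -m inch '-.02 -.1 0 0;-.04 -.25 0 0;-.06 -.4 0 0;-.08 -.55 0 0;-.09 -.7 0 0'
python3 -m inch '0 -.1 0 0;0 -.2 0 0;0 -.28 0 0;0 -.33 0 0;0 -.355 0 0'
python3 -m inch '0 0 0 0;0 0 0 0;0 0 0 0;0 0 0 0'
python3 - <<'E'
from h import *
P=np.load("top0.npy");S=P[215:305,270:345].reshape(-1,3); S=S[(S[:,2]>50)&(S[:,2]<58)]
print(cv2.minAreaRect(S[:,:2].astype(np.float32)))
c=cam("scene");cv2.imwrite("pics/s2.png",c["frame"][100:340,200:520].repeat(2,0).repeat(2,1))
E
```

```text
t: 19.45
position: [567.5, 326.4, 229.9]
eef_rot: [-0.003, 0.934, -0.358, 0.002]
wrist_force: [0.1, 1.2, -1.9]
gripper_width: 44.6
gripper_force: 51.2
t: 19.95
position: [541.3, 149.0, 224.9]
eef_rot: [0.001, 0.934, -0.358, -0.001]
wrist_force: [0.9, -0.2, -0.8]
gripper_width: 44.4
gripper_force: 51.3
t: 20.45
position: [542.3, 60.4, 225.4]
eef_rot: [0.0, 0.933, -0.359, -0.0]
wrist_force: [-0.1, 0.3, -1.6]
gripper_width: 44.3
gripper_force: 51.4
t: 20.85
position: [542.8, 62.9, 225.7]
eef_rot: [-0.0, 0.934, -0.357, -0.0]
wrist_force: [-0.3, -0.8, -1.8]
gripper_width: 44.1
gripper_force: 51.4
((542.8427124023438, 63.44715118408203), (131.51625061035156, 135.92739868164062), 86.5078125)
```

View pics/s2.png

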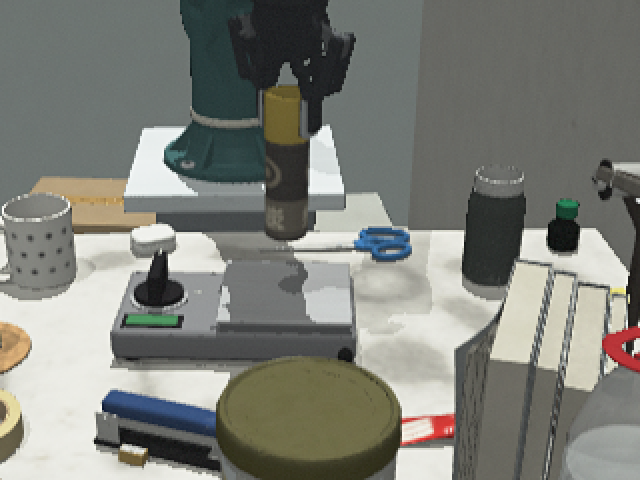

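The can hangs upright above the pan, with its bottom at (285,235) in the crop. Lowering it.

```bash
python3 -m inch '0 -.004 -.08 0;0 -.004 -.15 0;0 -.004 -.2 0;0 -.004 -.22 0;0 -.004 -.23 0'
python3 -m inch '0 0 0 0;0 0 0 0;0 0 -.004 0;0 0 -.008 0;0 0 -.008 0'
python3 -m inch '0 0 -.004 0;0 0 -.008 0;0 0 -.008 0;0 0 -.008 0'
```

```text
t: 21.4
position: [542.7, 60.9, 167.9]
eef_rot: [0.0, 0.934, -0.358, -0.0]
wrist_force: [-0.6, -1.0, -0.7]
gripper_width: 44.3
gripper_force: 51.3
t: 21.9
position: [542.8, 60.8, 166.4]
eef_rot: [-0.0, 0.934, -0.358, 0.0]
wrist_force: [0.2, -0.2, -1.5]
gripper_width: 44.8
gripper_force: 51.4
t: 22.3
position: [542.7, 60.8, 164.2]
eef_rot: [0.0, 0.934, -0.358, -0.0]
wrist_force: [-0.5, -0.0, -0.8]
gripper_width: 44.4
gripper_force: 51.4
```

```bash
python3 -m inch '0 0 -.004 0;0 0 -.008 0;0 0 -.008 0;0 0 -.008 0'
python3 -m inch '0 0 -.004 0;0 0 -.004 0;0 0 -.004 0'
python3 -m inch '0 0 -.004 0;0 0 -.004 0;0 0 -.004 0'
```

```text
t: 22.7
position: [542.7, 60.8, 162.2]
eef_rot: [0.0, 0.934, -0.358, -0.0]
wrist_force: [-1.1, -0.4, -0.4]
gripper_width: 44.2
gripper_force: 51.4
t: 23.0
position: [542.7, 60.7, 161.3]
eef_rot: [0.0, 0.934, -0.358, -0.0]
wrist_force: [0.2, -0.4, -0.9]
gripper_width: 44.0
gripper_force: 51.4
t: 23.3
position: [543.0, 60.6, 161.1]
eef_rot: [-0.0, 0.934, -0.358, 0.0]
wrist_force: [-1.7, -0.4, 5.9]
gripper_width: 44.5
gripper_force: 52.0
```

Contact. I release, lift straight up and look.

```bash
python3 -m inch '0 0 -.002 0;0 0 -.002 0' ; python3 -m inch '0 0 0 0;0 0 0 0;0 0 0 0;0 0 0 0;0 0 0 0' -1
python3 -m inch '0 0 .1 0;0 0 .2 0;0 0 .35 0;0 0 .5 0;0 0 .6 0'
python3 -m inch '-.15 0 0 0;-.3 0 0 0;-.3 0 0 0;-.3 0 0 0;-.3 0 0 0'
python3 - <<'E'
from h import *
c=cam("scene");cv2.imwrite("pics/s3.png",c["frame"][120:360,120:440].repeat(2,0).repeat(2,1))
E
```

```text
t: 23.5
position: [543.1, 60.5, 161.0]
eef_rot: [-0.0, 0.934, -0.358, 0.0]
wrist_force: [-1.9, -0.1, 9.1]
gripper_width: 44.6
gripper_force: 52.4
t: 24.0
position: [542.7, 60.8, 159.6]
eef_rot: [0.0, 0.934, -0.358, -0.0]
wrist_force: [-0.9, -0.7, -0.9]
gripper_width: 85.2
gripper_force: 0.0
t: 24.5
position: [543.6, 60.6, 312.4]
eef_rot: [-0.001, 0.934, -0.358, 0.001]
wrist_force: [1.4, 0.4, -0.9]
gripper_width: 85.5
gripper_force: 0.0
t: 25.0
position: [469.0, 60.9, 310.1]
eef_rot: [-0.0, 0.934, -0.358, 0.001]
wrist_force: [0.6, 0.5, -0.4]
gripper_width: 85.5
gripper_force: 0.0
```

View pics/s3.png

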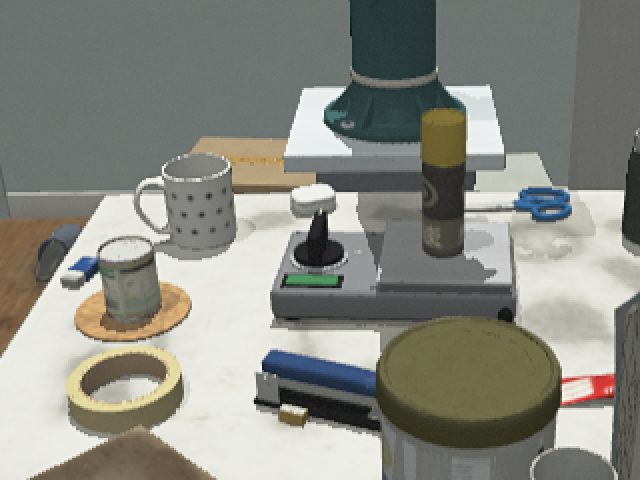

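The can stands upright on the pan (445,180), the tin is on the mat (130,280), and nothing else has moved.

```bash
python3 -c "
from plant import ctrl;print(ctrl.sign_off())"
```

```text
the job is handed in; nothing more can be done
None
```

The job is handed in, and the last camera check showed the tin upright on the cork mat, the scale zeroed (knob to the stop, held about 1 s, sprung back) and the spray can upright on the pan, finished at about 25 s of the 70 s allowed.

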